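Wring the long lapped block onto the base block

TASK

Three loose steel blocks lie on the classroom bench: take the long one and wring it onto the base block of the holder. Lay it flat on the base block, in line with it, with about half its length overlapping at the end away from the stop, then, keeping the faces together, slide it along under the lip until it butts against the stop and covers the base block, and let go. Leave the shorter block and the round block where they are.

Things in the scene. Friction and masses are not known exactly. Their poses are not given: they have to be found in the camera images.
- long_block: the loose long block of plain bright steel: 100 mm long (its x), 36 mm wide (its y), 22 mm thick (z), about 0.5 kg, lying flat on the bench. Origin at the centre of its underside; its two ends are alike
- short_block: bystander: a shorter loose block of the same steel, 60 mm long (x), 36 mm wide (y), 22 mm thick, origin at the centre of its underside. Leave it
- round_block: bystander: a loose round steel disc, 50 mm across and 22 mm thick, origin at the centre of its underside. Leave it
- holder: holder fixed to the bench: dark foot 180x80x8 mm; on it a bright base block 100 (x) x 36 (y) mm, top face level, 32 mm above the bench. Origin on the bench under the base block's centre, where the long block's origin is when home. At the +x end a dark stop 44 wide, 67 high, face at x=+50; its lip covers x=+32 to +50, underside 27 above the top face (5 over the long block). -x end and sides open
Mind the look-alikes: they are no part of the job. Leave any brown or red look-alike of the long_block alone.

How it is judged:
By the outcome, as a careful person would: the job done as asked, in the order asked, and still so for the second after the job is handed in, with the robot touching nothing.
It also fails if it takes over 42 s, if anything falls off the work surface, if the arm or the gripper's body presses on something with over 40 N, if the wrist force passes 120 N, or if a joint passes its speed limit or range.

ROBOT

A 7-joint arm with a two-finger parallel gripper is mounted at the origin on the work surface. World frame = base frame: x ahead of the robot, y to its left, z up, the work surface at z = 0. Lengths are in m, angles in rad, forces in N, time in s.
With the tool pointing down it reaches from about 0.425 to 0.875 m from the base axis. Payload 8.4 kg.
Tool frame: the origin (TCP) lies between the finger pads; the fingertips stand 17 mm ahead of it and the grasp point (between the pads) lies 2 mm behind it; z points along the fingers, y is the direction in which the jaws open and shut (so a half turn about z gives the same grasp; the last joint's range is limited). The gripper opens to 85 mm and grips with 20 to 120 N. Pads are 22 mm wide; open, the fingers measure 114 mm over their backs; the gripper's body (76 mm by 85 mm) begins 54 mm behind the grasp point. The pads swing forward as they close: fully open they stand 13 mm farther back than shut.
Start: joints at [-1.238, 0.333, 0.04, 1.465, -0.013, 1.343, -0.059], TCP at [0.272, 0.59, 0.248] pointing down, gripper open.
Joint ranges: [-2.58, 2.58], [-0.38, 2.09], [-1.3, 1.39], [0.25, 2.4], [-1.5, 4.64], [0.08, 2.09], [-2.65, 2.65]. Speed limits (rad/s): [2.22, 2.22, 2.79, 2.79, 3.14, 3.14, 3.14].

INTERFACE

Orientations are given as a 3x3 rotation matrix whose columns are the frame's x, y, z axes.
In Python, from bench import robot gives the robot as it stands.
- The arm moves only by the shell command python3 -m inch 'ROWS' [FORCE]. ROWS is JSON, a list of rows, each an object of numbers: "ax", "ay", "az": the turn, a rotation vector about the world's x, y, z in rad; "dx", "dy", "dz": the shift along the world's x, y, z in cm; "grip": the finger opening in cm, from 0 to 8.54. In form: [{"ax": .., "ay": .., "az": .., "dx": .., "dy": .., "dz": .., "grip": ..}, ...]. A call has 1 to 12 rows; each row shifts and turns the commanded pose from where the row before left it; what a row does not reach is not made up. A row lasts 1/8 s, in which the tool goes at most 62.5 mm and 10.7 degrees, less where a joint would pass 70% of its speed; a pose out of reach is approached as far as the arm can. A call is refused whole if a number of a shift passes 6.25 or a number of a turn 0.188, either way. A call with a gripper value outside its range is refused whole. The fingers move at their own pace and stop on an object; FORCE is the grip in N (left out, the last holds). Time passes only in rows, so rows that do not move let the fingers close. It gives the time, the measured TCP pose, the force and the opening at its end, in the units of the state.
- robot.sense(): the state, without advancing time (a new reading comes with each control period).
- robot.capture(name): name is "scene" or "top" or "wrist"; returns a dict with "pixels" (384x512x3 uint8, blue, green, red), "z_map" (384x512 float32, m along the optical axis (not along the pixel's ray), 0 where there is no reading), "fx", "fy", "cx", "cy" (pixels), "position" and "rotation" of the camera in the world. Camera axes: x right, y up, looking along -z (the intrinsics and any distortion apply to the point x, -y, -z); pixel columns grow to the right and rows downward; lengths in m; the calibration is good to about 2 mm. A picture is of the moment at which its call begins.
- robot.job_done(): hands the job in, once; it reports no verdict.
The state is a dict: "time_s": time; "q": joint angles; "dq": joint speeds; "effort": joint torques, N m; "eef_pos": TCP position; "tcp_rot": TCP orientation; "wrist_force": force on the tool from outside, world axes, zero at the start; "torque": the same for the moment, N m; "width": opening from 0.0 (shut) to 1.0 (fully open).
Only numpy, scipy, OpenCV 4.12 (cv2) and the standard library are available. Lean on these libraries where they do the work, as an engineer would, in place of code of your own. Each camera call takes 0.05 s, during which the arm holds its last target. There are 200 camera calls.

## Working session

There is one attempt and no reset: what is moved stays moved. The work goes in short steps, Python scripts to look and compute and a shell command to move; the robot and the scene stay as the last step left them, time stands still between calls to the robot, and variables do not carry over. Pictures are saved under pics/ and viewed, about 8 in all and at most 12, crops included, and the job is handed in when it is done.

```bash
ls; mkdir -p pics; cat > h.py <<'E'
import numpy as np,cv2
from bench import robot
def cap(n,f=None):
    c=robot.capture(n)
    if f: cv2.imwrite('pics/'+f,c['pixels'])
    return c
def ray(c,u,v):
    d=np.array([(u-c['cx'])/c['fx'],-(v-c['cy'])/c['fy'],-1.]);return np.array(c['position']),np.array(c['rotation'])@d
def onz(c,u,v,z):
    p,d=ray(c,u,v);return p+d*(z-p[2])/d[2]
def cloud(c):
    v,u=np.mgrid[:384,:512];z=c['z_map']
    P=np.stack([(u-c['cx'])/c['fx']*z,-(v-c['cy'])/c['fy']*z,-z],-1)
    return P@np.array(c['rotation']).T+np.array(c['position'])
E
python3 - <<'E'
from h import *
a=cap('top','top.png');b=cap('scene','scene.png')
for c in(a,b):print({k:np.round(c[k],3).tolist() for k in c if k not in('pixels','z_map')}, (c['z_map']>0).mean())
print(robot.sense())
cv2.imwrite('pics/both.png',cv2.resize(np.vstack([a['pixels'],b['pixels']]),None,fx=.78,fy=.78))
E
```

```text
pics
{'fx': 409.7, 'fy': 409.7, 'cx': 265.564, 'cy': 191.286, 'position': [0.297, -0.063, 0.939], 'rotation': [[-0.06, 0.968, -0.244], [-0.998, -0.06, 0.007], [-0.008, 0.244, 0.97]]} 0.9961598714192709
{'fx': 364.565, 'fy': 364.565, 'cx': 254.849, 'cy': 193.293, 'position': [0.985, 0.199, 0.695], 'rotation': [[-0.522, -0.645, 0.559], [0.853, -0.408, 0.326], [0.018, 0.647, 0.763]]} 0.9960378011067709
{'time_s': 0.1, 'q': array([-1.23819394,  0.33387113,  0.03985606,  1.46618442, -0.01339859,
        1.3433039 , -0.05848575]), 'dq': array([-5.41270003e-05, -3.09834894e-03, -1.54024894e-03, -2.93836817e-03,
        1.57080535e-04,  9.75114139e-04, -8.85695590e-04]), 'effort': array([ 3.66542939e-03, -6.60023832e+01,  1.36995211e+00, -4.06469142e+01,
        1.70469400e-02,  9.06990288e-03,  4.91343064e-05]), 'eef_pos': array([0.27187929, 0.58997794, 0.24748921]), 'tcp_rot': array([[-9.08219316e-01,  4.18494186e-01, -5.38978915e-04],
       [ 4.18494522e-01,  9.08218240e-01, -1.40094769e-03],
       [-9.67779807e-05, -1.49792747e-03, -9.99998873e-01]]), 'wrist_force': array([ 0.62055907, -0.17083864,  0.44331772]), 'torque': array([-0.00573199,  0.04416337,  0.05278502]), 'width': 0.9981725783331371}
```

View pics/both.png

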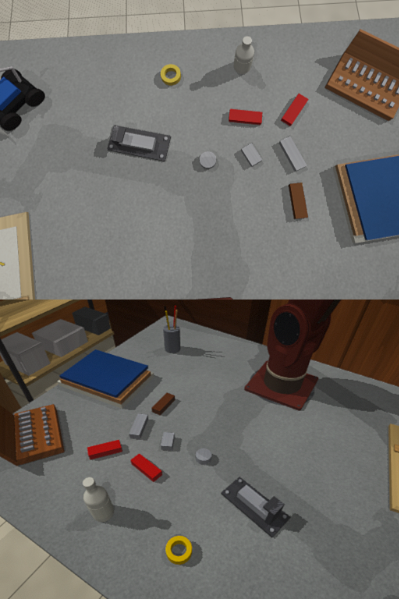

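The top view shows the long grey block at about (375,197), short block (322,198), disc (267,205), and holder (178,184) with its stop at the left (+y) end. Red and brown look-alikes are nearby. Next I measure.

```bash
python3 - <<'E'
from h import *
for n in('top','scene'):
    c=cap(n);P=cloud(c);im=c['pixels'].astype(int)
    hsv=cv2.cvtColor(c['pixels'],cv2.COLOR_BGR2HSV)
    print(n)
    roi=(P[...,0]>.3)&(P[...,0]<.85)&(P[...,1]>-.5)&(P[...,1]<.45)
    for lo,hi in((.014,.028),(.026,.038),(.055,.085)):
        m=(roi&(P[...,2]>lo)&(P[...,2]<hi)&(hsv[...,1]<70)&(c['z_map']>0)).astype(np.uint8)
        k,l,s,ce=cv2.connectedComponentsWithStats(m)
        for i in range(1,k):
            if s[i,4]<60: continue
            Q=P[l==i]; z=np.median(Q[:,2])
            v,u=np.where(l==i)
            r=cv2.minAreaRect((Q[:,:2]*1000).astype(np.float32))
            bx=cv2.boxPoints(r)
            e=(bx[1]-bx[0],bx[2]-bx[1]);e=max(e,key=np.linalg.norm)
            print(lo,s[i,4],np.round(ce[i]),'V',im[l==i].mean(0).round(),'z',z.round(4),'c',np.round(r[0],1),'sz',np.round(r[1],1),'ang',np.degrees(np.arctan2(e[1],e[0])).round(1))
E
```

```text
top
0.014 693 [375. 197.] V [143. 141. 140.] z 0.0212 c [ 501.  -321.7] sz [99.8 37. ] ang 22.3
0.014 414 [322. 198.] V [144. 142. 142.] z 0.0213 c [ 505.  -199.3] sz [60.2 36.4] ang 26.6
0.014 366 [266. 204.] V [140. 138. 138.] z 0.0215 c [497.2 -69. ] sz [46.  49.3] ang -3.2
0.026 641 [177. 181.] V [139. 137. 137.] z 0.0316 c [566.4 143.7] sz [117.6  39.2] ang 77.4
0.055 159 [311.  79.] V [86. 91. 92.] z 0.0714 c [ 785.8 -193.2] sz [56.1 28.2] ang 71.5
0.055 91 [ 40. 117.] V [24. 24. 26.] z 0.0589 c [731.4 441.2] sz [47.7 16.8] ang 0.9
0.055 313 [151. 172.] V [75. 73. 74.] z 0.0667 c [577.7 182.7] sz [34.2 45.1] ang -14.1
scene
0.014 62 [164. 124.] V [74. 81. 84.] z 0.0169 c [ 383.7 -447.6] sz [ 40.6 158.7] ang -9.4
0.014 418 [177. 161.] V [125. 122. 121.] z 0.0212 c [ 500.4 -322.1] sz [102.4  36.8] ang 22.9
0.014 288 [214. 180.] V [128. 125. 123.] z 0.0213 c [ 504.6 -200.3] sz [62.1 36.4] ang 26.4
0.014 291 [260. 199.] V [121. 118. 116.] z 0.0213 c [497.4 -69.4] sz [48.8 47.6] ang 8.5
0.014 204 [328. 269.] V [73. 71. 70.] z 0.0211 c [586.  143.4] sz [ 38.1 121. ] ang -87.7
0.014 91 [134. 277.] V [79. 87. 87.] z 0.0217 c [ 807.5 -183.4] sz [21.7 54.1] ang -23.5
0.026 688 [326. 257.] V [119. 116. 114.] z 0.0315 c [568.7 141.5] sz [117.2  41. ] ang 74.7
0.026 92 [132. 275.] V [81. 89. 90.] z 0.0322 c [ 807.7 -183.5] sz [24.  55.5] ang -24.2
0.055 274 [128. 265.] V [82. 90. 90.] z 0.0702 c [ 807.3 -185. ] sz [25.4 55.6] ang -24.1
0.055 403 [350. 265.] V [60. 57. 57.] z 0.0665 c [578.  182.2] sz [33.8 45.2] ang -14.6
```

```bash
python3 -m inch '[{"dx":2.78,"dy":-4.6,"az":-0.122},{"dx":2.78,"dy":-4.6,"az":-0.122},{"dx":2.78,"dy":-4.6,"az":-0.122},{"dx":2.78,"dy":-4.6,"az":-0.122},{"dx":2.78,"dy":-4.6,"az":-0.122},{"dx":2.78,"dy":-4.6,"az":-0.122},{"dx":2.78,"dy":-4.6,"az":-0.122},{"dx":2.78,"dy":-4.6,"az":-0.122},{"dx":2.78,"dy":-4.6,"az":-0.122},{"dx":2.78,"dy":-4.6,"az":-0.122}]' 60; python3 - <<'E'
from h import *
c=cap('wrist','w0.png')
E
```

```text
validation failed for argument at $[0]...
```

View pics/w0.png

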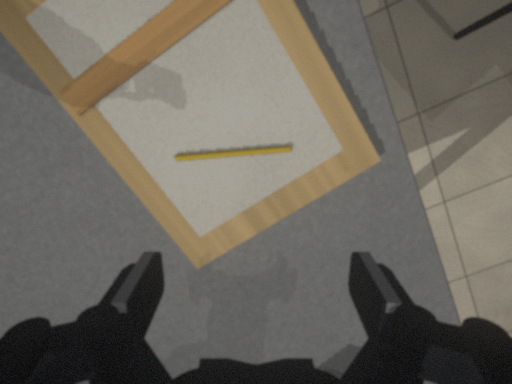

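The move was refused, so the arm is still at the start: the wrist view shows only a tray and pencil. Rows probably need every key.

```bash
python3 -m inch '[{"ax":0,"ay":0,"az":-0.122,"dx":2.78,"dy":-4.6,"dz":0,"grip":8.5},{"ax":0,"ay":0,"az":-0.122,"dx":2.78,"dy":-4.6,"dz":0,"grip":8.5},{"ax":0,"ay":0,"az":-0.122,"dx":2.78,"dy":-4.6,"dz":0,"grip":8.5},{"ax":0,"ay":0,"az":-0.122,"dx":2.78,"dy":-4.6,"dz":0,"grip":8.5},{"ax":0,"ay":0,"az":-0.122,"dx":2.78,"dy":-4.6,"dz":0,"grip":8.5},{"ax":0,"ay":0,"az":-0.122,"dx":2.78,"dy":-4.6,"dz":0,"grip":8.5},{"ax":0,"ay":0,"az":-0.122,"dx":2.78,"dy":-4.6,"dz":0,"grip":8.5},{"ax":0,"ay":0,"az":-0.122,"dx":2.78,"dy":-4.6,"dz":0,"grip":8.5},{"ax":0,"ay":0,"az":-0.122,"dx":2.78,"dy":-4.6,"dz":0,"grip":8.5},{"ax":0,"ay":0,"az":-0.122,"dx":2.78,"dy":-4.6,"dz":0,"grip":8.5}]' 60
```

```text
time_s: 1.5
eef_pos: [0.5507, 0.1288, 0.2485]
tcp_rot: [[0.085, 0.996, 0.0], [0.996, -0.085, 0.0], [0.0, 0.0, -1.0]]
wrist_force: [0.5, 0.1, 0.5]
width: 0.994
```

The TCP is now almost over the holder, so I measure it with the wrist camera.

```bash
cat > hold.py <<'E'
from h import *
def flat(c,lo,hi,ctr,rad=.13):
    P=cloud(c);m=(abs(P[...,0]-ctr[0])<rad)&(abs(P[...,1]-ctr[1])<rad)&(P[...,2]>lo)&(P[...,2]<hi)&(c['z_map']>0)
    sat=cv2.cvtColor(c['pixels'],cv2.COLOR_BGR2HSV)[...,1]
    return P,m&(sat<70)
def rects(c,lo,hi,ctr,z,bright=0,rad=.13):
    P,m=flat(c,lo,hi,ctr,rad); m&=c['pixels'].mean(2)>bright
    m=cv2.morphologyEx(m.astype(np.uint8),cv2.MORPH_OPEN,np.ones((3,3)))
    k,l,s,ce=cv2.connectedComponentsWithStats(m)
    for i in range(1,k):
        if s[i,4]<150: continue
        v,u=np.where(l==i)
        Q=np.array([onz(c,a,b,z)[:2] for a,b in zip(u,v)])*1000
        r=cv2.minAreaRect(Q.astype(np.float32));bx=cv2.boxPoints(r)
        e=max((bx[1]-bx[0],bx[2]-bx[1]),key=np.linalg.norm)
        print(z,s[i,4],np.round(ce[i]),'z',np.median(P[l==i][:,2]).round(4),'c',np.round(r[0],1),'sz',np.round(r[1],1),'ang',np.degrees(np.arctan2(e[1],e[0])).round(1))
E
python3 - <<'E'
from hold import *
c=cap('wrist','w1.png')
t=(.566,.135)
rects(c,.027,.037,t,.032,90);rects(c,.06,.075,t,.067);rects(c,.004,.013,t,.008)
E
```

```text
0.032 2327 [266. 160.] z 0.0317 c [560.7 122.5] sz [77.4 36.1] ang 75.3
0.067 1797 [279. 108.] z 0.0666 c [576.1 181.1] sz [34.  43.7] ang -14.7
0.008 6775 [266. 140.] z 0.0078 c [563.5 133.6] sz [179.5  79.7] ang 75.3
```

View pics/w1.png

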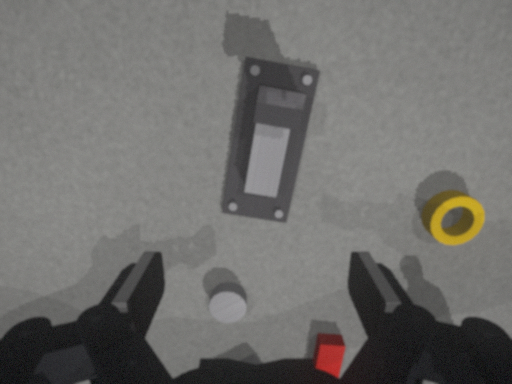

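```bash
python3 -m inch '[{"ax":0,"ay":0,"az":-0.122,"dx":-0.55,"dy":-5,"dz":-0.8,"grip":8.5},{"ax":0,"ay":0,"az":-0.122,"dx":-0.55,"dy":-5,"dz":-0.8,"grip":8.5},{"ax":0,"ay":0,"az":-0.122,"dx":-0.55,"dy":-5,"dz":-0.8,"grip":8.5},{"ax":0,"ay":0,"az":-0.122,"dx":-0.55,"dy":-5,"dz":-0.8,"grip":8.5},{"ax":0,"ay":0,"az":-0.122,"dx":-0.55,"dy":-5,"dz":-0.8,"grip":8.5},{"ax":0,"ay":0,"az":-0.122,"dx":-0.55,"dy":-5,"dz":-0.8,"grip":8.5},{"ax":0,"ay":0,"az":-0.122,"dx":-0.55,"dy":-5,"dz":-0.8,"grip":8.5},{"ax":0,"ay":0,"az":-0.122,"dx":-0.55,"dy":-5,"dz":-0.8,"grip":8.5},{"ax":0,"ay":0,"az":-0.122,"dx":-0.55,"dy":-5,"dz":-0.8,"grip":8.5}]'
python3 - <<'E'
from hold import *
c=cap('wrist','w2.png');rects(c,.014,.028,(.5,-.32),.022,0,.1)
E
```

```text
time_s: 2.68
eef_pos: [0.5005, -0.3208, 0.1762]
tcp_rot: [[0.925, 0.379, 0.001], [0.379, -0.925, 0.0], [0.001, -0.0, -1.0]]
wrist_force: [0.8, -0.3, 0.7]
width: 0.994
0.022 4306 [258. 171.] z 0.0217 c [ 499.9 -323.3] sz [99.7 35.8] ang 22.1
0.022 260 [148. 142.] z 0.0214 c [ 493.6 -223.2] sz [24.4 11.3] ang 16.5
```

View pics/w2.png

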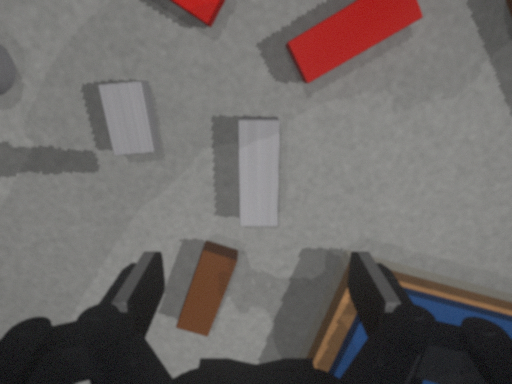

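The wrist view w1 shows the holder with its stop at the top of the image. Three features (base, foot, stop) put the origin at (563.6, 133.5) mm and the angle at 75.3°. w2 shows the long block alone and aligned with the tool at (258,171), with the brown and red pieces clear. Now I descend and grasp.

```bash
python3 -m inch '[{"ax":0,"ay":0,"az":0,"dx":0,"dy":-0.2,"dz":-4,"grip":8.5},{"ax":0,"ay":0,"az":0,"dx":0,"dy":0,"dz":-4,"grip":8.5},{"ax":0,"ay":0,"az":0,"dx":0,"dy":0,"dz":-4,"grip":8.5},{"ax":0,"ay":0,"az":0,"dx":0,"dy":0,"dz":-2.5,"grip":8.5},{"ax":0,"ay":0,"az":0,"dx":0,"dy":0,"dz":-1,"grip":8.5},{"ax":0,"ay":0,"az":0,"dx":0,"dy":0,"dz":0,"grip":3},{"ax":0,"ay":0,"az":0,"dx":0,"dy":0,"dz":0,"grip":3},{"ax":0,"ay":0,"az":0,"dx":0,"dy":0,"dz":0,"grip":3},{"ax":0,"ay":0,"az":0,"dx":0,"dy":0,"dz":0,"grip":3},{"ax":0,"ay":0,"az":0,"dx":0,"dy":0,"dz":0,"grip":3},{"ax":0,"ay":0,"az":0,"dx":0,"dy":0,"dz":0,"grip":3}]' 70
```

```text
time_s: 4.1
eef_pos: [0.5014, -0.3223, 0.0229]
tcp_rot: [[0.924, 0.382, 0.002], [0.382, -0.924, -0.001], [0.002, 0.002, -1.0]]
wrist_force: [-0.2, 0.7, 6.7]
width: 0.403
```

```bash
python3 -m inch '[{"ax":0,"ay":0,"az":0,"dx":0,"dy":0,"dz":0,"grip":3},{"ax":0,"ay":0,"az":0,"dx":0,"dy":0,"dz":0,"grip":3},{"ax":0,"ay":0,"az":0,"dx":0,"dy":0,"dz":1,"grip":3},{"ax":0,"ay":0,"az":0,"dx":0,"dy":0,"dz":3,"grip":3},{"ax":0,"ay":0,"az":0,"dx":0,"dy":0,"dz":4,"grip":3},{"ax":0,"ay":0,"az":0,"dx":0,"dy":0,"dz":4,"grip":3},{"ax":0,"ay":0,"az":0,"dx":0,"dy":0,"dz":0,"grip":3},{"ax":0,"ay":0,"az":0,"dx":0,"dy":0,"dz":0,"grip":3}]' 70; python3 - <<'E'
from hold import *
c=cap('wrist','w3.png')
s=robot.sense();print(s['eef_pos'],s['tcp_rot'],s['wrist_force'],s['torque'],s['width'])
t=cap('top');z=s['eef_pos'][2]
rects(t,z-.02,z+.02,s['eef_pos'][:2],z,100)
E
```

```text
time_s: 5.1
eef_pos: [0.5, -0.3209, 0.1404]
tcp_rot: [[0.924, 0.382, -0.001], [0.382, -0.924, 0.001], [-0.0, -0.001, -1.0]]
wrist_force: [0.2, 0.9, -5.0]
width: 0.402
[ 0.49979197 -0.32083049  0.1399151 ] [[ 0.9241359   0.38205886 -0.00196553]
 [ 0.38206162 -0.92413596  0.00128434]
 [-0.00132573 -0.00193786 -0.99999724]] [ 0.17131471  0.58343443 -5.03135442] [-0.02573889  0.03834806 -0.00956416] 0.40728303003397726
```

View pics/w3.png

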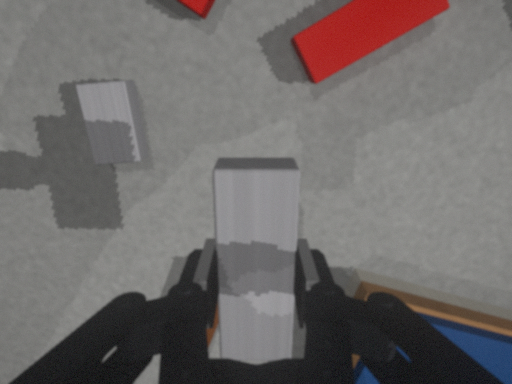

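The block is held level, with its front end at about row 165. I locate it in the tool frame.

```bash
cat > inhand.py <<'E'
from h import *
c=cap('wrist');s=robot.sense();R=s['tcp_rot'];p=s['eef_pos']
P=(cloud(c)-p)@R   # tool frame
L=P[172:240,222:293].reshape(-1,3)
A=np.c_[L[:,:2],np.ones(len(L))];k=np.linalg.lstsq(A,L[:,2],rcond=None)[0]
print('top plane tool z =',k.round(4))
n=(abs(P[...,2]-k[2]-P[...,0]*k[0])<.004)&(P[...,0]>.02)&(abs(P[...,1])<.03)
Q=P[n];print('x max',np.percentile(Q[:,0],[97,99,100]).round(4),'y',np.percentile(Q[:,1],[1,50,99]).round(4))
for a,b in((.022,.03),(.03,.038),(.038,.046)):
    q=Q[(Q[:,0]>a)&(Q[:,0]<b)];print(a,q[:,1].min().round(4),q[:,1].max().round(4))
E
python3 inhand.py
```

```text
top plane tool z = [-0.3426  0.0054  0.0118]
x max [0.0422 0.0436 0.0469] y [-0.0173 -0.0001  0.0175]
0.022 -0.0177 0.0179
0.03 -0.0179 0.0182
0.038 -0.0177 0.0177
```

The plane fit suggests the block tilted about the jaw axis and slipped, so I check from the side.

```bash
python3 inhand.py; python3 - <<'E'
from h import *
c=cap('scene');P=cloud(c);s=robot.sense();p=s['eef_pos'];R=s['tcp_rot']
q=R.T@(0-0*p)
d=(p-np.array(c['position']))@np.array(c['rotation']);u=c['cx']+c['fx']*d[0]/-d[2];v=c['cy']-c['fy']*d[1]/-d[2]
print(u,v)
u,v=int(u),int(v)
cv2.imwrite('pics/s1.png',cv2.resize(c['pixels'][max(v-60,0):v+60,max(u-75,0):u+75],None,fx=5,fy=5,interpolation=cv2.INTER_CUBIC))
E
```

```text
top plane tool z = [-0.3174  0.0045  0.0112]
x max [0.0431 0.0444 0.0471] y [-0.0174 -0.0002  0.0175]
0.022 -0.0178 0.0179
0.03 -0.018 0.0181
0.038 -0.0175 0.0177
170.18007948444125 123.34131190626712
```

View pics/s1.png

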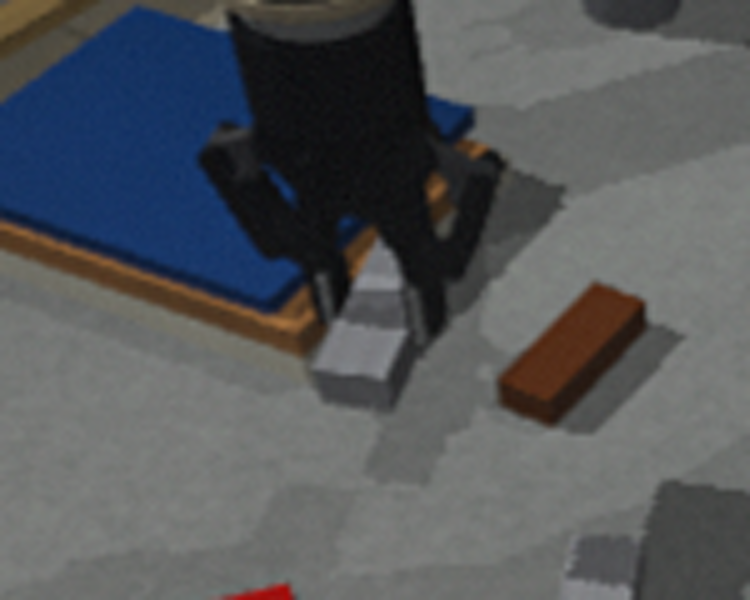

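```bash
python3 - <<'E'
from h import *
s=robot.sense();p=s['eef_pos'];R=s['tcp_rot']
c=cap('wrist');P=(cloud(c)-p)@R
for v in (162,168,175,190,210,230,260,290,310,330,350): print(v,np.median(P[v-1:v+2,240:275].reshape(-1,3),0).round(4))
print('bench z',np.median(cloud(c)[20:60,230:270,2]))
c=cap('scene');P=(cloud(c)-p)@R
u0,v0=170-75,123-60
for (x,y) in ((345,380),(350,355),(355,340),(375,310),(380,280),(382,260)):
    u=int(u0+x/5);v=int(v0+y/5);print('scene',x,y,P[v,u].round(4))
E
```

```text
162 [0.0477 0.0009 0.0134]
168 [0.0477 0.0009 0.004 ]
175 [0.0455 0.0009 0.0013]
190 [0.0391 0.0009 0.0013]
210 [0.0302 0.0009 0.0013]
230 [0.0209 0.0009 0.0013]
260 [0.0062 0.0009 0.0012]
290 [-0.0096  0.0009  0.0012]
310 [-0.0209  0.0009  0.0013]
330 [-0.0325  0.0009  0.0012]
350 [-0.0449  0.0009  0.0011]
bench z -0.000409569669753751
scene 345 380 [0.0487 0.0004 0.0068]
scene 350 355 [0.0384 0.0003 0.0005]
scene 355 340 [0.0268 0.0018 0.0014]
scene 375 310 [ 0.004  -0.0005  0.0017]
scene 380 280 [-0.0173  0.0036  0.0011]
scene 382 260 [-0.0311  0.0078  0.0003]
```

The tilt was an artifact: my patch took in points off the block. The block is level, with its top at tool z +1.3 mm and its centre at tool x about −2 mm. I carry it to the holder.

```bash
python3 -m inch '[{"ax":0,"ay":0,"az":0.0923,"dx":0.51,"dy":4.06,"dz":0,"grip":3},{"ax":0,"ay":0,"az":0.0923,"dx":0.51,"dy":4.06,"dz":0,"grip":3},{"ax":0,"ay":0,"az":0.0923,"dx":0.51,"dy":4.06,"dz":0,"grip":3},{"ax":0,"ay":0,"az":0.0923,"dx":0.51,"dy":4.06,"dz":0,"grip":3},{"ax":0,"ay":0,"az":0.0923,"dx":0.51,"dy":4.06,"dz":0,"grip":3},{"ax":0,"ay":0,"az":0.0923,"dx":0.51,"dy":4.06,"dz":0,"grip":3},{"ax":0,"ay":0,"az":0.0923,"dx":0.51,"dy":4.06,"dz":0,"grip":3},{"ax":0,"ay":0,"az":0.0923,"dx":0.51,"dy":4.06,"dz":0,"grip":3},{"ax":0,"ay":0,"az":0.0923,"dx":0.51,"dy":4.06,"dz":0,"grip":3},{"ax":0,"ay":0,"az":0.0923,"dx":0.51,"dy":4.06,"dz":0,"grip":3},{"ax":0,"ay":0,"az":0,"dx":0,"dy":0,"dz":-2,"grip":3},{"ax":0,"ay":0,"az":0,"dx":0,"dy":0,"dz":-1,"grip":3}]' 70
python3 -m inch '[{"ax":0,"ay":0,"az":0,"dx":0,"dy":0,"dz":0,"grip":3},{"ax":0,"ay":0,"az":0,"dx":0,"dy":0,"dz":0,"grip":3}]' 70
cat > chk.py <<'E'
from hold import *
import sys
s=robot.sense();p=s['eef_pos'];R=s['tcp_rot'];print('tcp',p.round(4),'yaw',np.degrees(np.arctan2(R[1,0],R[0,0])).round(2),'F',s['wrist_force'].round(1),s['width'].round(3))
t=(.566,.135)
c=cap('wrist',sys.argv[1]);
print('stop');rects(c,.06,.075,(.578,.182),.067,0,.05);print('base');rects(c,.027,.037,t,.032,90);print('foot');rects(c,.004,.013,t,.008)
zt=p[2]-.0013;print('block top');rects(c,zt-.005,zt+.005,p[:2],zt,60,.08)
E
python3 chk.py w4.png
```

```text
time_s: 6.95
eef_pos: [0.5512, 0.0853, 0.1101]
tcp_rot: [[0.251, 0.968, -0.002], [0.968, -0.251, -0.001], [-0.001, -0.001, -1.0]]
wrist_force: [0.6, -0.4, -5.0]
width: 0.4
time_s: 7.2
eef_pos: [0.5519, 0.0838, 0.1118]
tcp_rot: [[0.254, 0.967, 0.001], [0.967, -0.254, -0.0], [0.0, 0.001, -1.0]]
wrist_force: [1.3, 1.2, -3.9]
width: 0.404Traceback (most recent call last):
  File "chk.py", line 3, in <module>
    s=robot.sense();p=s['eef_pos'];R=s['tcp_rot'];print('tcp',p.round(4),'yaw',np.degrees(np.arctan2(R[1,0],R[0,0])).round(2),'F',s['wrist_force'].round(1),s['width'].round(3))
                                                                                                                                                            ^^^^^^^^^^^^^^^^
AttributeError: 'float' object has no attribute 'round'
```

```bash
sed -i "s/s\['width'\].round(3)/round(s['width'],3)/" chk.py; python3 chk.py w4.png
```

```text
tcp [0.5519 0.0838 0.1118] yaw 75.28 F [ 1.3  1.2 -3.9] 0.404
stop
0.067 6862 [253.  37.] z 0.0665 c [576.3 180.7] sz [32.1 43.6] ang -14.7
base
0.032 4812 [254. 115.] z 0.0316 c [565.6 140.5] sz [49.9 35.9] ang 75.3
foot
0.008 4473 [207. 112.] z 0.0077 c [533.2 135. ] sz [164.7  19.6] ang 75.3
0.008 4373 [301. 107.] z 0.0076 c [591.  119.8] sz [164.7  19.8] ang 75.3
block top
0.11051195981325614 15578 [255. 259.] z 0.1106 c [551.6  82.5] sz [100.6  48.1] ang 75.3
```

View pics/w4.png

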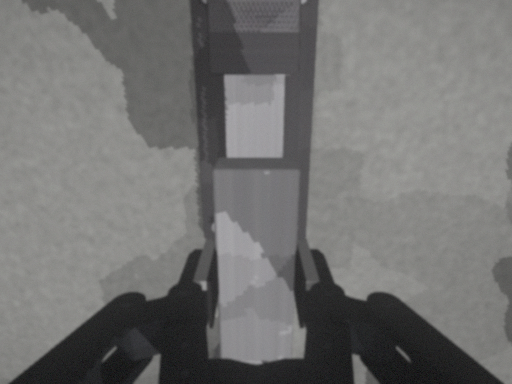

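```bash
cat > lat.py <<'E'
from h import *
s=robot.sense();p=s['eef_pos'];R=s['tcp_rot'];c=cap('wrist');P=(cloud(c)-p)@R
print(p.round(4),s['wrist_force'].round(1))
zb=p[2]-.0316
m=(abs(P[...,2]-.0013)<.003)&(abs(P[...,1])<.025)
for lo,hi in((.02,.03),(.03,.045)):
    q=P[m&(P[...,0]>lo)&(P[...,0]<hi)];print('blk y',q[:,1].min().round(4),q[:,1].max().round(4),'xmax',P[m][:,0].max().round(4))
b=(abs(P[...,2]-zb)<.003)&(abs(P[...,1])<.03)&(c['pixels'].mean(2)>90)
q=P[b];x=q[:,0]
print('base x',np.percentile(x,[.5,99.5]).round(4))
for lo,hi in((.065,.08),(.08,.095)):
    r=q[(x>lo)&(x<hi)]
    if len(r): print('base y',np.percentile(r[:,1],[.3,99.7]).round(4))
E
python3 lat.py
```

```text
[0.552  0.0839 0.112 ] [ 0.9  0.4 -5.8]
blk y -0.0179 0.018 xmax 0.048
blk y -0.0181 0.0181 xmax 0.048
base x [0.0332 0.0832]
base y [-0.0191  0.0167]
base y [-0.0189  0.0163]
```

Base centre sits 1.2 mm to the side of the block in this view, so I correct that and descend. About 47 mm will overlap.

```bash
python3 -m inch '[{"ax":0,"ay":0,"az":0,"dx":-0.12,"dy":0.03,"dz":-2,"grip":3},{"ax":0,"ay":0,"az":0,"dx":0,"dy":0,"dz":-2,"grip":3},{"ax":0,"ay":0,"az":0,"dx":0,"dy":0,"dz":-1,"grip":3},{"ax":0,"ay":0,"az":0,"dx":0,"dy":0,"dz":-0.2,"grip":3},{"ax":0,"ay":0,"az":0,"dx":0,"dy":0,"dz":0,"grip":3},{"ax":0,"ay":0,"az":0,"dx":0,"dy":0,"dz":0,"grip":3}]' 70; python3 lat.py
```

```text
time_s: 8.05
eef_pos: [0.5509, 0.0847, 0.06]
tcp_rot: [[0.253, 0.967, 0.001], [0.967, -0.253, 0.0], [0.001, 0.001, -1.0]]
wrist_force: [-0.3, 0.1, -4.3]
width: 0.404
[0.5509 0.0847 0.06  ] [-0.3  0.1 -4.3]
blk y -0.0181 0.018 xmax 0.048
blk y -0.0181 0.018 xmax 0.048
base x [0.046  0.0825]
base y [-0.0175  0.0182]
base y [-0.0175  0.0181]
```

Lateral alignment is within 0.3 mm. I lower to contact.

```bash
python3 -m inch '[{"ax":0,"ay":0,"az":0,"dx":0,"dy":0,"dz":-0.3,"grip":3},{"ax":0,"ay":0,"az":0,"dx":0,"dy":0,"dz":-0.1,"grip":3},{"ax":0,"ay":0,"az":0,"dx":0,"dy":0,"dz":-0.1,"grip":3},{"ax":0,"ay":0,"az":0,"dx":0,"dy":0,"dz":0,"grip":3}]' 70
python3 -m inch '[{"ax":0,"ay":0,"az":0,"dx":0,"dy":0,"dz":-0.05,"grip":3},{"ax":0,"ay":0,"az":0,"dx":0,"dy":0,"dz":0,"grip":3},{"ax":0,"ay":0,"az":0,"dx":0,"dy":0,"dz":0,"grip":3}]' 70;python3 lat.py
```

```text
time_s: 8.6
eef_pos: [0.5502, 0.0846, 0.0548]
tcp_rot: [[0.253, 0.967, -0.0], [0.967, -0.253, 0.0], [0.0, -0.0, -1.0]]
wrist_force: [-4.5, -1.1, 5.2]
width: 0.402
time_s: 8.98
eef_pos: [0.5502, 0.0846, 0.0547]
tcp_rot: [[0.253, 0.967, -0.0], [0.967, -0.253, 0.001], [0.0, -0.001, -1.0]]
wrist_force: [-8.3, -0.2, 12.2]
width: 0.404
[0.5502 0.0846 0.0547] [-8.3 -0.2 12.2]
blk y -0.0181 0.018 xmax 0.0479
blk y -0.0181 0.018 xmax 0.0479
base x [0.0472 0.083 ]
base y [-0.0169  0.0187]
base y [-0.0171  0.0188]
```

In contact, pressing about 15 N. I ease off a little and slide towards the stop.

```bash
python3 -m inch '[{"ax":0,"ay":0,"az":0,"dx":0.06,"dy":0.24,"dz":-0,"grip":3},{"ax":0,"ay":0,"az":0,"dx":0.09,"dy":0.34,"dz":0,"grip":3},{"ax":0,"ay":0,"az":0,"dx":0.09,"dy":0.34,"dz":0,"grip":3},{"ax":0,"ay":0,"az":0,"dx":0.09,"dy":0.34,"dz":0,"grip":3},{"ax":0,"ay":0,"az":0,"dx":0.09,"dy":0.34,"dz":0,"grip":3},{"ax":0,"ay":0,"az":0,"dx":0,"dy":0,"dz":0,"grip":3}]' 70;python3 lat.py
```

```text
time_s: 9.78
eef_pos: [0.5558, 0.0989, 0.0548]
tcp_rot: [[0.255, 0.967, 0.002], [0.967, -0.255, -0.001], [-0.001, 0.002, -1.0]]
wrist_force: [-1.3, -6.3, 7.1]
width: 0.397
[0.5558 0.0989 0.0548] [-1.3 -6.3  7.1]
blk y -0.0181 0.0179 xmax 0.0478
blk y -0.018 0.0181 xmax 0.0478
base x [0.047  0.0634]
```

```bash
sed -i 's/((.065,.08),(.08,.095))/((.049,.056),(.056,.063))/' lat.py; python3 lat.py; python3 -m inch '[{"ax":0,"ay":0,"az":0,"dx":0,"dy":0.37,"dz":0,"grip":3},{"ax":0,"ay":0,"az":0,"dx":0.04,"dy":0.35,"dz":0,"grip":3},{"ax":0,"ay":0,"az":0,"dx":0.09,"dy":0.34,"dz":0,"grip":3},{"ax":0,"ay":0,"az":0,"dx":0,"dy":0,"dz":0,"grip":3},{"ax":0,"ay":0,"az":0,"dx":0,"dy":0,"dz":0,"grip":3}]' 70;python3 lat.py
```

```text
[0.5557 0.0989 0.0548] [-0.8 -5.9  6.2]
blk y -0.0181 0.0181 xmax 0.0478
blk y -0.0181 0.0181 xmax 0.0478
base x [0.047  0.0635]
base y [-0.0187  0.0169]
base y [-0.0188  0.017 ]
time_s: 10.5
eef_pos: [0.5571, 0.1094, 0.0548]
tcp_rot: [[0.255, 0.967, 0.002], [0.967, -0.255, -0.001], [-0.001, 0.002, -1.0]]
wrist_force: [-0.9, -6.6, 8.0]
width: 0.398
[0.5571 0.1094 0.0548] [-0.9 -6.6  8. ]
blk y -0.018 0.0181 xmax 0.048
blk y -0.018 0.0181 xmax 0.048
base x [0.0467 0.0499]
base y [-0.0172  0.0182]
```

```bash
python3 -m inch '[{"ax":0,"ay":0,"az":0,"dx":0.09,"dy":0.34,"dz":0,"grip":3},{"ax":0,"ay":0,"az":0,"dx":0.09,"dy":0.34,"dz":0,"grip":3},{"ax":0,"ay":0,"az":0,"dx":0.09,"dy":0.34,"dz":0,"grip":3},{"ax":0,"ay":0,"az":0,"dx":0.09,"dy":0.34,"dz":0,"grip":3},{"ax":0,"ay":0,"az":0,"dx":0.09,"dy":0.34,"dz":0,"grip":3},{"ax":0,"ay":0,"az":0,"dx":0.09,"dy":0.34,"dz":0,"grip":3},{"ax":0,"ay":0,"az":0,"dx":0.05,"dy":0.19,"dz":0,"grip":3},{"ax":0,"ay":0,"az":0,"dx":0,"dy":0,"dz":0,"grip":3},{"ax":0,"ay":0,"az":0,"dx":0,"dy":0,"dz":0,"grip":3}]' 70
python3 -m inch '[{"ax":0,"ay":0,"az":0,"dx":0.03,"dy":0.1,"dz":0,"grip":3},{"ax":0,"ay":0,"az":0,"dx":0.02,"dy":0.1,"dz":0,"grip":3},{"ax":0,"ay":0,"az":0,"dx":0,"dy":0,"dz":0,"grip":3},{"ax":0,"ay":0,"az":0,"dx":0,"dy":0,"dz":0,"grip":3}]' 70;python3 lat.py
```

```text
time_s: 11.68
eef_pos: [0.5629, 0.1313, 0.0548]
tcp_rot: [[0.255, 0.967, 0.002], [0.967, -0.255, -0.002], [-0.001, 0.002, -1.0]]
wrist_force: [-1.8, -7.8, 7.4]
width: 0.404
time_s: 12.18
eef_pos: [0.5634, 0.133, 0.0548]
tcp_rot: [[0.255, 0.967, 0.002], [0.967, -0.255, -0.002], [-0.001, 0.002, -1.0]]
wrist_force: [-2.4, -7.7, 8.1]
width: 0.406
[0.5634 0.133  0.0548] [-2.4 -7.7  8.1]
blk y -0.018 0.0179 xmax 0.0673Traceback (most recent call last):
  File "lat.py", line 7, in <module>
    q=P[m&(P[...,0]>lo)&(P[...,0]<hi)];print('blk y',q[:,1].min().round(4),q[:,1].max().round(4),'xmax',P[m][:,0].max().round(4))
                                                     ~~~~~~~~~~^^
    return umr_minimum(a, axis, None, out, keepdims, initial, where)
ValueError: zero-size array to reduction operation minimum which has no identity
```

No rise in force yet, with about 2–3 mm left. I keep going in small steps.

```bash
python3 -m inch '[{"ax":0,"ay":0,"az":0,"dx":0.03,"dy":0.1,"dz":0,"grip":3},{"ax":0,"ay":0,"az":0,"dx":0.02,"dy":0.1,"dz":0,"grip":3},{"ax":0,"ay":0,"az":0,"dx":0,"dy":0,"dz":0,"grip":3},{"ax":0,"ay":0,"az":0,"dx":0,"dy":0,"dz":0,"grip":3}]' 70
python3 -m inch '[{"ax":0,"ay":0,"az":0,"dx":0.03,"dy":0.1,"dz":0,"grip":3},{"ax":0,"ay":0,"az":0,"dx":0,"dy":0,"dz":0,"grip":3},{"ax":0,"ay":0,"az":0,"dx":0,"dy":0,"dz":0,"grip":3}]' 70
python3 -m inch '[{"ax":0,"ay":0,"az":0,"dx":0.02,"dy":0.1,"dz":0,"grip":3},{"ax":0,"ay":0,"az":0,"dx":0,"dy":0,"dz":0,"grip":3},{"ax":0,"ay":0,"az":0,"dx":0,"dy":0,"dz":0,"grip":3}]' 70
```

```text
time_s: 12.72
eef_pos: [0.5639, 0.135, 0.0548]
tcp_rot: [[0.255, 0.967, 0.002], [0.967, -0.255, -0.002], [-0.001, 0.002, -1.0]]
wrist_force: [-1.3, -8.3, 7.3]
width: 0.399
time_s: 13.1
eef_pos: [0.5642, 0.136, 0.0548]
tcp_rot: [[0.255, 0.967, 0.002], [0.967, -0.255, -0.002], [-0.001, 0.002, -1.0]]
wrist_force: [-1.8, -8.2, 7.3]
width: 0.4
time_s: 13.48
eef_pos: [0.5643, 0.1366, 0.0548]
tcp_rot: [[0.256, 0.967, 0.002], [0.967, -0.256, -0.002], [-0.002, 0.002, -1.0]]
wrist_force: [-2.6, -9.8, 9.7]
width: 0.405
```

```bash
python3 -m inch '[{"ax":0,"ay":0,"az":0,"dx":0.03,"dy":0.1,"dz":0,"grip":3},{"ax":0,"ay":0,"az":0,"dx":0,"dy":0,"dz":0,"grip":3},{"ax":0,"ay":0,"az":0,"dx":0,"dy":0,"dz":0,"grip":3}]' 70
python3 -m inch '[{"ax":0,"ay":0,"az":0,"dx":0.02,"dy":0.1,"dz":0,"grip":3},{"ax":0,"ay":0,"az":0,"dx":0,"dy":0,"dz":0,"grip":3},{"ax":0,"ay":0,"az":0,"dx":0,"dy":0,"dz":0,"grip":3}]' 70; python3 - <<'E'
from h import *
cap('wrist','w5.png')
E
```

```text
time_s: 13.85
eef_pos: [0.5643, 0.1366, 0.0548]
tcp_rot: [[0.256, 0.967, 0.001], [0.967, -0.256, -0.003], [-0.003, 0.001, -1.0]]
wrist_force: [-4.7, -11.5, 10.5]
width: 0.396
time_s: 14.22
eef_pos: [0.5643, 0.1366, 0.0548]
tcp_rot: [[0.257, 0.966, 0.0], [0.966, -0.257, -0.004], [-0.004, 0.001, -1.0]]
wrist_force: [-5.2, -15.9, 13.7]
width: 0.404
```

View pics/w5.png

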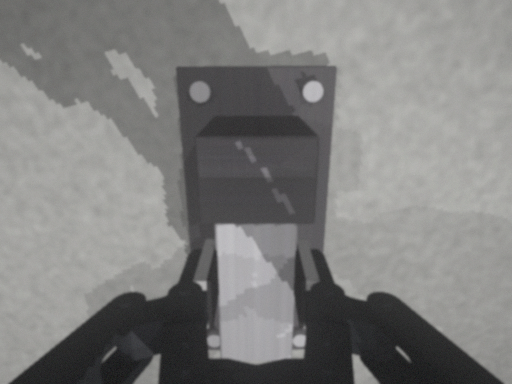

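The TCP has stopped while the push force rises (about 17 N): the block is butted against the stop. The picture shows its front going under the lip at row 222, centred. I unload the push and open.

```bash
python3 -m inch '[{"ax":0,"ay":0,"az":0,"dx":-0.05,"dy":-0.19,"dz":0.03,"grip":3},{"ax":0,"ay":0,"az":0,"dx":0,"dy":0,"dz":0.02,"grip":3},{"ax":0,"ay":0,"az":0,"dx":0,"dy":0,"dz":0,"grip":3}]' 70
python3 -m inch '[{"ax":0,"ay":0,"az":0,"dx":0,"dy":0,"dz":0,"grip":4.2},{"ax":0,"ay":0,"az":0,"dx":0,"dy":0,"dz":0,"grip":5},{"ax":0,"ay":0,"az":0,"dx":0,"dy":0,"dz":0,"grip":6},{"ax":0,"ay":0,"az":0,"dx":0,"dy":0,"dz":0,"grip":7},{"ax":0,"ay":0,"az":0,"dx":0,"dy":0,"dz":0,"grip":7},{"ax":0,"ay":0,"az":0,"dx":0,"dy":0,"dz":0,"grip":7},{"ax":0,"ay":0,"az":0,"dx":0,"dy":0,"dz":0,"grip":7}]' 70
```

```text
time_s: 14.65
eef_pos: [0.5643, 0.1366, 0.0548]
tcp_rot: [[0.256, 0.967, 0.002], [0.967, -0.256, -0.003], [-0.002, 0.002, -1.0]]
wrist_force: [0.5, -8.9, 2.5]
width: 0.399
time_s: 15.52
eef_pos: [0.5632, 0.1396, 0.0543]
tcp_rot: [[0.253, 0.967, -0.0], [0.967, -0.253, 0.0], [0.0, -0.0, -1.0]]
wrist_force: [-0.9, -0.6, 0.2]
width: 0.82
```

Released with nothing touching. I retreat upward and back to inspect.

```bash
python3 -m inch '[{"ax":0,"ay":0,"az":0,"dx":0,"dy":0,"dz":1,"grip":7},{"ax":0,"ay":0,"az":0,"dx":0,"dy":0,"dz":3,"grip":7},{"ax":0,"ay":0,"az":0,"dx":0,"dy":0,"dz":4,"grip":7},{"ax":0,"ay":0,"az":0,"dx":-0.5,"dy":-2,"dz":4,"grip":7},{"ax":0,"ay":0,"az":0,"dx":-1,"dy":-4,"dz":4,"grip":7},{"ax":0,"ay":0,"az":0,"dx":-1,"dy":-4,"dz":0,"grip":7},{"ax":0,"ay":0,"az":0,"dx":0,"dy":0,"dz":0,"grip":7},{"ax":0,"ay":0,"az":0,"dx":0,"dy":0,"dz":0,"grip":7}]' 
cat > fin.py <<'E'
from hold import *
t=(.566,.135)
c=cap('wrist','w6.png')
print('blk');rects(c,.049,.059,t,.054,90);print('stop');rects(c,.06,.075,t,.067);print('base');rects(c,.028,.036,t,.032,90);print('foot');rects(c,.004,.013,t,.008)
c=cap('top');rects(c,.049,.059,t,.054,90);rects(c,.014,.028,(.5,-.13),.022,100,.12)
E
python3 fin.py
```

```text
time_s: 16.52
eef_pos: [0.5382, 0.0402, 0.2147]
tcp_rot: [[0.253, 0.967, 0.0], [0.967, -0.253, 0.001], [0.001, 0.0, -1.0]]
wrist_force: [0.1, 0.7, -0.4]
width: 0.813
blk
0.054 4620 [256.  65.] z 0.0536 c [561.1 125.6] sz [82.7 35.5] ang 74.9
stop
0.067 697 [257.   5.] z 0.0664 c [572.6 167.5] sz [ 7.2 43.1] ang -14.7
base
foot
0.008 7220 [257.  87.] z 0.0077 c [558.6 114.5] sz [139.2  79.7] ang 75.3
0.022 393 [322. 198.] z 0.0215 c [ 504.2 -199.4] sz [60.5 35.7] ang 27.1
0.022 359 [266. 204.] z 0.0216 c [497.6 -69. ] sz [45.9 46.9] ang -3.5
```

View pics/w6.png

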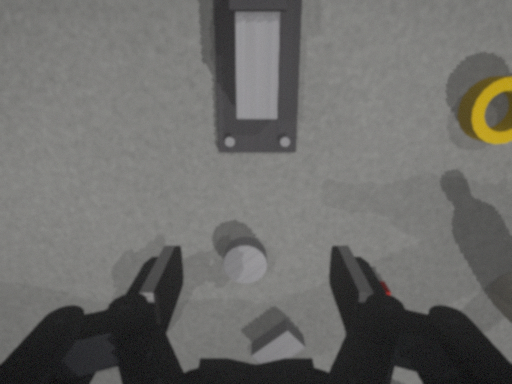

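```bash
python3 -c "
from bench import robot
print(robot.job_done())"
```

```text
the job is handed in; nothing more can be done
None
```

The long block is on the base block and against the stop, and I handed the job in at about 16.6 s of the 42 s allowed. I laid it flat in line with the holder with about 47 mm overlapping, then slid it under the lip with about 7–10 N of downward force. It stopped moving at the stop while the push rose to about 17 N. I then eased off the push, opened the fingers and moved clear.

**Last checks:**
- **Height:** the block's top is at 53.6 mm, against 54 mm expected.
- **Along the holder:** its open end is within about 0.4 mm of the home position, by my measurement.
- **Sideways:** it is centred to about 0.4 mm.
- **Angle:** it reads 74.9° against the holder's 75.3°, which is within what the cameras can resolve.
- **Coverage:** no base face shows in the wrist view.
- **Bystanders:** the short block and round block read within 1 mm of where they started.

**Disagreements and failures along the way:**
- The scene and top cameras put the holder about 2 mm away from where the wrist camera did; I used the wrist camera.
- One in-hand check wrongly showed the block tilted; a second measurement showed it level.
- The first move was refused for incomplete rows.
- The final top-camera check did not pick out the placed block, so the placement figures come from the wrist camera alone.

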